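Park the microscope parts on their matching plates

TASK

Tidy up after the microscope session: stand each of the four loose microscope parts (objective lens, condenser, filter cube, slide box) squarely on the parking plate whose black outline has the same shape and size as its foot, so that it covers the outline, with the square and the oblong one turned to line up with theirs. Keep the parts upright as they stand now, knock nothing over, and leave the brown bottle and the glass dish where they are.

Things in the scene. Friction and masses are not known exactly. Their poses are not given: they have to be found in the camera images.
- objective_mid (a point): Objective lens standing nose up, 52 mm tall: round foot collar 34 mm across and 10 mm high, bright metal barrel 30 mm across from 10 to 36 mm up, then a cone to a 14 mm nose. About 150 g. Belongs on plate_small_round. This point is on its axis half-way up; z is up. 26 mm above its underside.
- condenser_mid (a point): Condenser, a squat dark round lens unit, 40 mm tall: foot 58 mm across and 10 mm high, body 52 mm across from 10 to 30 mm up, then 40 mm across to 38 mm, with a small lens on top. About 250 g. Belongs on plate_large_round. This point is on its axis half-way up; z is up. 20 mm above its underside.
- cube_mid (a point): Filter cube: dark metal block 48 x 48 mm in plan, 42 mm tall, with a round glass window in its top and one side. About 120 g. Belongs on plate_square, any of the four ways round. This point is on its axis half-way up; z is up. 21 mm above its underside; x and y are square to its sides.
- mailer_mid (a point): Slide box: closed white plastic box lying flat, 76 mm long (x), 32 mm wide (y), 30 mm tall. About 70 g. Belongs on plate_oblong, either end first. This point is on its axis half-way up; z is up. 15 mm above its underside; x is along its length.
- plate_small_round_top (a point): Fixed white plate 84 x 84 x 6 mm, lying flat on the bench, with a flat black outline (filled, flush) in the middle of its top: a disc 34 mm across. This point is the centre of the outline on the plate's top face, 6 mm above the bench; z up, x and y along the plate's edges.
- plate_large_round_top (a point): Fixed white plate 84 x 84 x 6 mm, lying flat on the bench, with a flat black outline (filled, flush) in the middle of its top: a disc 58 mm across. This point is the centre of the outline on the plate's top face, 6 mm above the bench; z up, x and y along the plate's edges.
- plate_square_top (a point): Fixed white plate 84 x 84 x 6 mm, lying flat on the bench, with a flat black outline (filled, flush) in the middle of its top: a square 48 x 48 mm, its sides along the plate's edges. This point is the centre of the outline on the plate's top face, 6 mm above the bench; z up, x and y along the plate's edges.
- plate_oblong_top (a point): Fixed white plate 84 x 84 x 6 mm, lying flat on the bench, with a flat black outline (filled, flush) in the middle of its top: an oblong 76 mm (x) by 32 mm (y). This point is the centre of the outline on the plate's top face, 6 mm above the bench; z up, x and y along the plate's edges.
- oil_bottle_mid (a point): Bystander, loose: small brown glass bottle with a white cap, 28 mm across, 68 mm tall, standing; to be left alone. This point is on its axis half-way up, 34 mm above the bench.
- dish_mid (a point): Bystander, loose: round lidded glass dish, 62 mm across, 17 mm tall; to be left alone. This point is on its axis 7.5 mm above the bench.
Not all that is in view belongs to the job. What is shaped like the part that bears plate_oblong_top but blue or orange is not meant. Leave any yellow look-alike of the part that bears objective_mid alone.

How it is judged:
By the outcome, as a careful person would: the job done as asked, in the order asked, and still so for the second after the job is handed in, with the robot touching nothing.
It also fails if it takes over 118 s, if anything falls off the work surface, if the arm or the gripper's body presses on something with over 40 N, if the wrist force passes 120 N, or if a joint passes its speed limit or range.

ROBOT

A 6-joint arm with a two-finger parallel gripper is mounted at the origin on the work surface. World frame = base frame: x ahead of the robot, y to its left, z up, the work surface at z = 0. Lengths are in mm, angles in rad, forces in N, time in s.
With the tool pointing down it reaches from about 350 to 975 mm from the base axis. Payload 7.1 kg.
Tool frame: the origin (TCP) lies between the finger pads; the fingertips stand 19 mm ahead of it and the grasp point (between the pads) is the TCP (ctrl.tcp_to_tips is the distance from the TCP to the fingertips, in mm); z points along the fingers, y is the line along which they close (so a half turn about z gives the same grasp; the last joint's range is limited). The gripper opens to 88 mm and grips with 3 to 60 N. Pads are 20 mm wide; open, the fingers measure 115 mm over their backs; the gripper's body (75 mm by 178 mm) begins 61 mm behind the grasp point.
Start: joints at [1.28, 0.423, 1.63, -0, 1.089, -0.019], TCP at [167.76, 602.048, 241.675] pointing down, gripper open.
Joint ranges: [-3, 3], [-0.9, 2.11], [0.09, 2.58], [-1.31, 4.45], [0.11, 2.69], [-2.54, 2.54]. Speed limits (rad/s): [2.39, 2.39, 3.01, 3.14, 3.14, 3.14].

INTERFACE

Orientations are given as a rotation vector (axis times angle).
In Python, from workcell import status, optics, ctrl gives the robot as it stands. The module is installed in compiled form; this text tells all that it offers.
- The arm moves only by the shell command python3 -m inch 'ROWS'. ROWS is JSON, a list that holds one entry, the list of rows, each a list of 7 numbers: the shift along the tool's x, y, z in mm, then the turn, a rotation vector about the tool's x, y, z in rad, then the opening in per cent of the stroke, from 0 (shut) to 100 (fully open). A call has 1 to 20 rows; each row is the pose to reach, as a shift and turn from the pose commanded when the call began, along the tool's axes at that moment; what a row does not reach only later rows make up. A row lasts 1/10 s, in which the tool goes at most 50 mm and 8.59 degrees, less where a joint would pass 70% of its speed; a pose out of reach is approached as far as the arm can. A call with a gripper value outside its range is refused whole. The fingers move at their own pace and stop on an object; the grip force is fixed at half the most. Time passes only in rows, so rows that repeat a pose let the fingers close. It gives the time, the measured TCP pose, the force, the opening and the grip force at its end, in the units of the state.
- status.get_obs(): the state, without advancing time (a new reading comes with each control period).
- optics.get_image(name): name is "scene" or "side" or "wrist"; returns a dict with "frame" (384x512x3 uint8, red, green, blue), "fx", "fy", "cx", "cy" (pixels), "k1" (the pictures are not rectified: a ray, as slopes to the right and down, at radius r is drawn at 1 + k1 r^2 times it, then the intrinsics apply), "rvec" (rotation vector, rad) and "tvec" (3), from world to camera coordinates, as OpenCV has them; the wrist camera has in their place "hand_eye" (4x4, takes a point from camera to tool coordinates, whose origin is the TCP and whose axes are the flange's). Camera axes: x right, y down, z forward; pixel columns grow to the right and rows downward; lengths in mm; the calibration is good to about 2 mm. A picture is of the moment at which its call begins: read the wrist's pose just before it. There is no depth.
- ctrl.close_job(): hands the job in; it is judged then, once.
The state is a dict: "t": time; "qpos": joint angles; "qvel": joint speeds; "joint_torque": joint torques, N m; "ee_pos": TCP position; "orientation": TCP orientation; "ft_force": force on the tool from outside, world axes, zero at the start; "moment": the same for the moment, N m; "width": finger opening in mm; "grasp_force": force on a finger pad.
Only numpy, scipy, OpenCV 4.12 (cv2) and the standard library are available. Lean on these libraries where they do the work, as an engineer would, in place of code of your own. Each camera call takes 0.05 s, during which the arm holds its last target. There are 200 camera calls.

## Working session

There is one attempt and no reset: what is moved stays moved. The work goes in short steps, Python scripts to look and compute and a shell command to move; the robot and the scene stay as the last step left them, time stands still between calls to the robot, and variables do not carry over. Pictures are saved under pics/ and viewed, at most 14 in all, crops included, and the job is handed in when it is done.

```bash
mkdir -p pics; cat > h.py <<'E'
import numpy as np, cv2
from workcell import status, optics, ctrl
from scipy.spatial.transform import Rotation as R
def cam(name):
    o=status.get_obs(); d=optics.get_image(name)
    if 'hand_eye' in d:
        H=np.array(d['hand_eye']); Rt=R.from_rotvec(o['orientation']).as_matrix()
        d['Rwc']=Rt@H[:3,:3]; d['C']=Rt@H[:3,3]+np.array(o['ee_pos'])
    else:
        Rm=R.from_rotvec(np.ravel(d['rvec'])).as_matrix(); d['Rwc']=Rm.T; d['C']=-Rm.T@np.ravel(d['tvec'])
    return d
def ray(d,px,z):
    px=np.atleast_2d(np.array(px,float)); K=np.array([[d['fx'],0,d['cx']],[0,d['fy'],d['cy']],[0,0,1]])
    u=cv2.undistortPoints(px[:,None],K,np.array([d['k1'],0,0,0.]))[:,0]
    v=np.c_[u,np.ones(len(u))]@d['Rwc'].T
    return d['C']+v*((z-d['C'][2])/v[:,2])[:,None]
def save(d,n,crop=None,s=1):
    im=d['frame'][:,:,::-1]
    if crop: x0,y0,x1,y1=crop; im=im[y0:y1,x0:x1]
    cv2.imwrite('pics/'+n,cv2.resize(im,None,fx=s,fy=s,interpolation=cv2.INTER_CUBIC))
E
python3 - <<'E'
from h import *
o=status.get_obs(); print(o['t'],o['ee_pos'],o['orientation'],o['width'])
for n in('scene','side','wrist'):
    d=cam(n); save(d,n+'0.png',s=1.5); print(n,d['C'],d['Rwc'][:,2],d['fx'],d['k1'])
    if n=='wrist':print(d['hand_eye'])
E
```

```text
0.0 [167.64244887 601.5573399  240.91835862] [-4.25692790e-01 -3.11239406e+00  2.35525838e-03] 87.65366741198157
scene [1149.42590467  895.80773386  966.40411065] [-0.46415257 -0.61236759 -0.63997525] 483.3880996107314 -0.026100509505004726
side [ 426.99020141 -901.87036117  642.36418896] [ 0.06039574  0.84572972 -0.5301826 ] 359.46104993117933 -0.008411733057838301
wrist [ 92.19021689 623.03785196 384.89946314] [ 0.27322801 -0.07601166 -0.95894144] 268.3554531350428 -0.04852115627440376
[[ 3.28320975e-04 -9.58935911e-01 -2.83622654e-01  7.84257380e+01]
 [ 9.99998992e-01 -7.70116770e-05  1.41797526e-03  1.89018956e-01]
 [-1.38158966e-03 -2.83622834e-01  9.58934919e-01 -1.43903061e+02]
 [ 0.00000000e+00  0.00000000e+00  0.00000000e+00  1.00000000e+00]]
```

View pics/scene0.png

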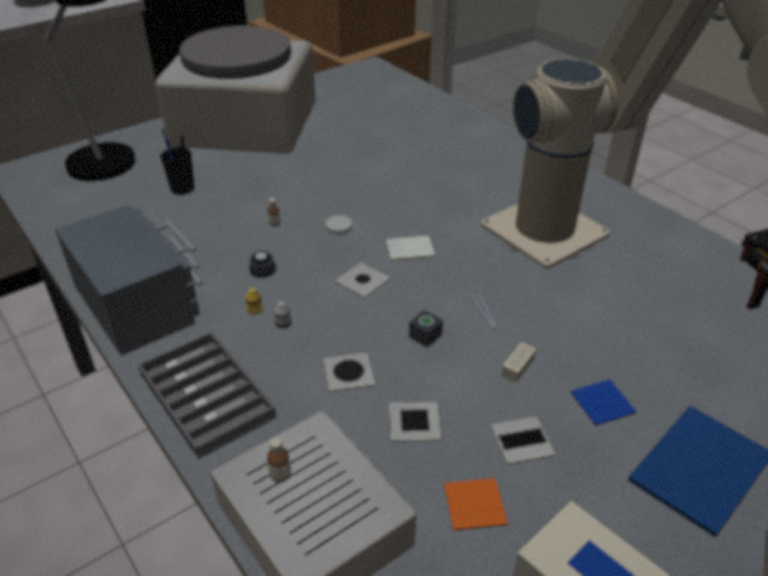

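View pics/side0.png

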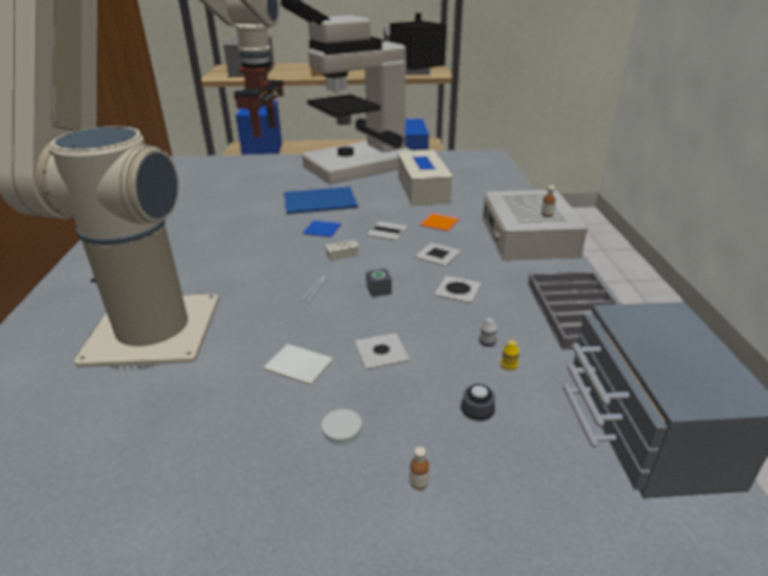

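The scene view (768x576 px as shown) has these items:
- **Parts:** silver objective (282,313), condenser (262,262), cube (426,327), slide box (519,360).
- **Plates:** small round (362,279), large round (348,371), square (414,420), oblong (522,439).
- **Not part of the job:** yellow objective look-alike (254,300), blue sheet (603,401), orange sheet (475,503), blank paper (410,247).
- **Bystanders:** bottle (273,211), dish (338,225).

The silver objective has the bright metal barrel described, so I take it and leave the yellow one. The oblong plate is the white one with the black oblong, not the blue or orange sheet.

```bash
python3 - <<'E'
from h import *
d=cam('scene'); s=cam('side')
save(d,'crop.png',(150,150,400,330),3.2)
P={'obj':((282,303),(489,321),52),'yellow':((254,291),(512,343),52),'cond':((261,256),(479,389),40),'cube':((427,322),(378,275),42),'mail':((520,355),(342,245),30),
'psr':((362,279),(381,350),6),'plr':((348,371),(458,288),6),'psq':((414,420),(438,253),6),'pob':((522,439),(388,230),6),'bottle':((273,200),(420,453),68),'dish':((338,222),(342,422),17)}
for k,(a,b,z) in P.items():
    A=ray(d,np.array(a)/1.5,z)[0]; B=ray(s,np.array(b)/1.5,z)[0]; print(k,A[:2].round(0),B[:2].round(0))
# plates: dark blob + white plate contour
g=cv2.cvtColor(d['frame'],cv2.COLOR_RGB2GRAY)
for k in('psr','plr','psq','pob'):
    x,y=(np.array(P[k][0])/1.5).astype(int)
    w=(g>135).astype(np.uint8); n,l=cv2.connectedComponents(w)
    c,_=cv2.findContours(w,cv2.RETR_EXTERNAL,cv2.CHAIN_APPROX_NONE)
    for q in c:
        if cv2.pointPolygonTest(q,(float(x),float(y)),False)>=0 and cv2.contourArea(q)<3000:
            W=ray(d,q[:,0],6)[:,:2].astype(np.float32); print(k,cv2.minAreaRect(W))
E
```

```text
obj [657. -85.] [657. -93.]
yellow [ 682. -150.] [ 683. -162.]
cond [ 606. -259.] [ 605. -262.]
cube [459. 120.] [457. 107.]
mail [371. 284.] [375. 276.]
psr [ 455. -100.] [ 453. -108.]
plr [635. 107.] [633.  98.]
psq [612. 271.] [611. 263.]
pob [493. 413.] [494. 400.]
bottle [ 492. -398.] [ 493. -409.]
dish [ 382. -296.] [ 384. -296.]
```

View pics/crop.png

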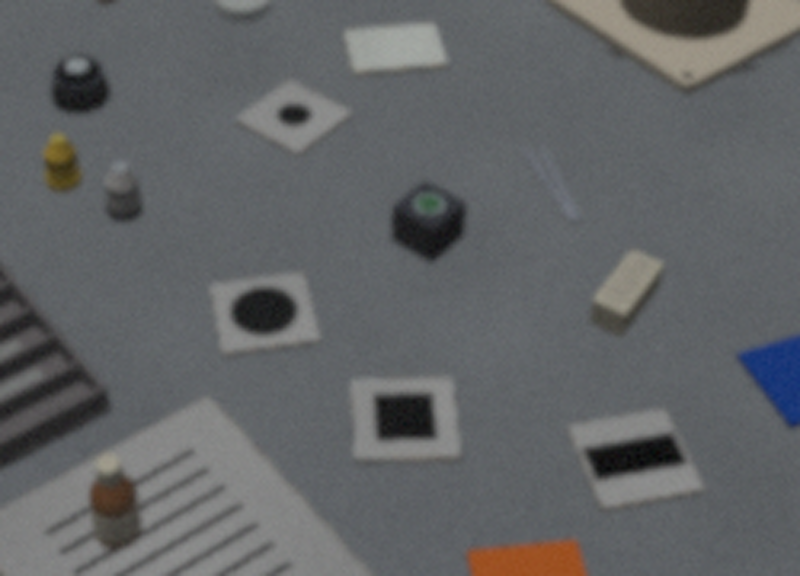

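Confirmed in the crop: the silver objective is at (122,195), with the yellow look-alike at (62,160) left alone. The white plate with the black oblong is at (635,457).

Next I'll look from above with the wrist camera.

```bash
cat >> h.py <<'E'
def to(p,yaw):  # world target, tool-x yaw deg (mod 180) -> shift & turn in tool axes
    o=status.get_obs(); Rt=R.from_rotvec(o['orientation']).as_matrix()
    cur=np.degrees(np.arctan2(Rt[1,0],Rt[0,0])); 
    q6=o['qpos'][5]; best=None
    for k in(-2,-1,0,1,2):
        y=yaw+180*k; q=np.degrees(np.arctan2(p[1],p[0]))+90-y
        if best is None or abs(q)<abs(best[0]): best=(q,y)
    t=(best[1]-cur+180)%360-180
    rel=R.from_matrix(Rt.T)*R.from_euler('z',best[1],degrees=True)*R.from_euler('x',180,degrees=True)
    print('t',round(o['t'],1),'pos',np.round(o['ee_pos'],1),'yaw',round(cur,1),'q6',round(q6,2),'-> shift',(Rt.T@(np.array(p)-o['ee_pos'])).round(1),'rot',rel.as_rotvec().round(4),'q6exp',round(np.radians(best[0]),2))
E
python3 - <<'E'
from h import *
to((530,300,220),119)
E
```

```text
t 0.2 pos [167.7 601.8 241.3] yaw 164.4 q6 -0.02 -> shift [-430.  -193.5   21.5] rot [-7.000e-04  3.000e-04  7.929e-01] q6exp 0.01
```

```bash
python3 -m inch '[[[-430,-193.5,21,0,0,0.793,100],[-430,-193.5,21,0,0,0.793,100],[-430,-193.5,21,0,0,0.793,100],[-430,-193.5,21,0,0,0.793,100],[-430,-193.5,21,0,0,0.793,100],[-430,-193.5,21,0,0,0.793,100],[-430,-193.5,21,0,0,0.793,100],[-430,-193.5,21,0,0,0.793,100],[-430,-193.5,21,0,0,0.793,100],[-430,-193.5,21,0,0,0.793,100],[-430,-193.5,21,0,0,0.793,100],[-430,-193.5,21,0,0,0.793,100],[-430,-193.5,21,0,0,0.793,100],[-430,-193.5,21,0,0,0.793,100],[-430,-193.5,21,0,0,0.793,100]]]'
python3 - <<'E'
from h import *
d=cam('wrist'); save(d,'w1.png',s=1.5); np.save('w1.npy',d,allow_pickle=True); print(d['C'],status.get_obs()['ee_pos'])
E
```

```text
t: 1.75
ee_pos: [529.3, 301.1, 220.8]
orientation: [-1.593, -2.708, -0.0]
ft_force: [-0.1, 0.6, 0.6]
width: 88.1
grasp_force: 0.0
[490.82039165 369.31289339 364.73467704] [529.43094349 300.98556913 220.82628399]
```

View pics/w1.png

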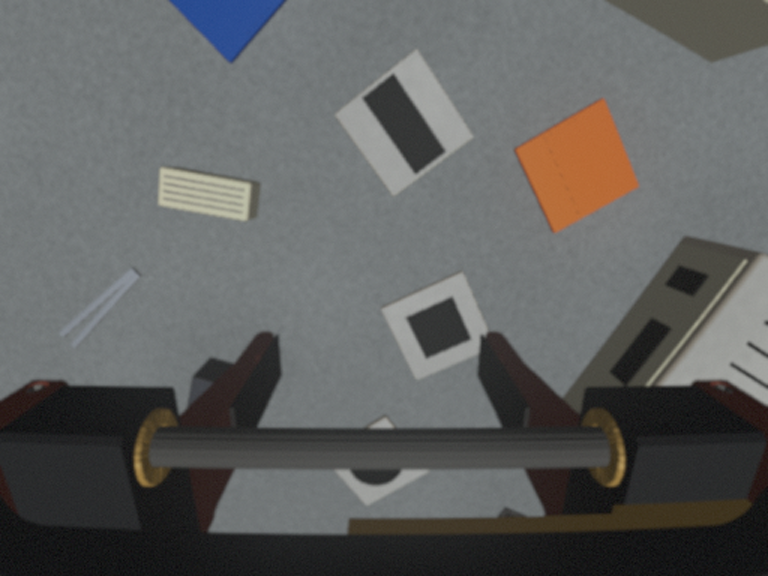

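The wrist view shows the slide box top at (206,194), the oblong plate at (403,123) and the square plate at (438,326). The large round plate at (378,460) and the cube at (212,378) are partly hidden by the gripper.

```bash
cat >> h.py <<'E'
def blob(d,px,z,lo,hi,maxa=30000):
    """min-area rect in world (plane z) of the grey-level blob [lo,hi] at px (image px)"""
    g=cv2.GaussianBlur(cv2.cvtColor(d['frame'],cv2.COLOR_RGB2GRAY),(3,3),0)
    m=((g>=lo)&(g<=hi)).astype(np.uint8)
    for q in cv2.findContours(m,cv2.RETR_EXTERNAL,cv2.CHAIN_APPROX_NONE)[0]:
        if cv2.pointPolygonTest(q,(float(px[0]),float(px[1])),False)>=0 and cv2.contourArea(q)<maxa:
            W=ray(d,q[:,0],z)[:,:2]; c=W.mean(0)
            (x,y),(w,h),a=cv2.minAreaRect((W-c).astype(np.float32))
            if w<h: w,h,a=h,w,a+90
            print('c',np.round([x+c[0],y+c[1]],1),'size',round(w,1),round(h,1),'long-axis yaw',round(a%180,1))
            return
    print('no blob',px,g[int(px[1]),int(px[0])])
E
python3 - <<'E'
from h import *
d=np.load('w1.npy',allow_pickle=True).item()
g=cv2.cvtColor(d['frame'],cv2.COLOR_RGB2GRAY)
f=lambda x,y:(x/1.5,y/1.5)
print(g[130,138],g[82,268],g[90,300],g[100,200])
for z,n,p,lo,hi in((30,'mail',f(206,194),160,255),(6,'pob plate',f(403,123),145,255),(6,'pob blk',f(403,123),0,90),(6,'psq plate',f(438,326),145,255),(6,'psq blk',f(438,326),0,90)):
    print(n); blob(d,p,z,lo,hi)
E
```

```text
181 56 162 120
mail
c [373.6 285.2] size 73.5 29.5 long-axis yaw 18.4
pob plate
no blob (268.6666666666667, 82.0) 55
pob blk
c [490.9 413.5] size 74.5 30.3 long-axis yaw 155.6
psq plate
c [610.5 272.1] size 82.7 81.9 long-axis yaw 54.6
psq blk
c [610.7 272.2] size 45.8 45.7 long-axis yaw 144.6
```

```bash
python3 - <<'E'
from h import *
to((373.6,285.2,22),18.4)
E
```

```text
t 1.8 pos [529.4 301.  220.8] yaw 119.1 q6 -0.01 -> shift [  61.9 -143.9  198.8] rot [ 2.0000e-04  1.0000e-04 -1.3846e+00] q6exp -1.24
```

```bash
python3 -m inch '[[[62,-144,120,0,0,-1.385,100],[62,-144,120,0,0,-1.385,100],[62,-144,120,0,0,-1.385,100],[62,-144,120,0,0,-1.385,100],[62,-144,120,0,0,-1.385,100],[62,-144,120,0,0,-1.385,100],[62,-144,120,0,0,-1.385,100],[62,-144,120,0,0,-1.385,100],[62,-144,120,0,0,-1.385,100],[62,-144,120,0,0,-1.385,100],[62,-144,130,0,0,-1.385,100],[62,-144,160,0,0,-1.385,100],[62,-144,180,0,0,-1.385,100],[62,-144,198,0,0,-1.385,100],[62,-144,198.5,0,0,-1.385,100],[62,-144,198.5,0,0,-1.385,0],[62,-144,198.5,0,0,-1.385,0],[62,-144,198.5,0,0,-1.385,0],[62,-144,198.5,0,0,-1.385,0],[62,-144,198.5,0,0,-1.385,0]]]'
python3 - <<'E'
from h import *
to((490.9,413.5,110),155.6)
E
```

```text
t: 3.8
ee_pos: [374.2, 284.8, 22.6]
orientation: [-0.501, 3.101, 0.0]
ft_force: [-0.1, -0.0, -0.8]
width: 51.5
grasp_force: 0.0
t 3.8 pos [374.2 284.8  22.6] yaw -161.7 q6 -1.27 -> shift [-151.3   85.5  -87.3] rot [5.000e-04 6.000e-04 7.459e-01] q6exp -0.44
```

```bash
python3 -m inch '[[[0,0,0,0,0,0,0],[0,0,0,0,0,0,0],[0,0,0,0,0,0,0],[0,0,0,0,0,0,0],[0,0,0,0,0,0,0],[0,0,-20,0,0,0,0],[0,0,-50,0,0,0,0],[-40,22,-80,0,0,0.15,0],[-80,45,-80,0,0,0.3,0],[-120,68,-80,0,0,0.45,0],[-151.5,85.5,-80,0,0,0.6,0],[-151.5,85.5,-80,0,0,0.746,0],[-151.5,85.5,-80,0,0,0.746,0],[-151.5,85.5,-70,0,0,0.746,0],[-151.5,85.5,-45,0,0,0.746,0],[-151.5,85.5,-25,0,0,0.746,0],[-151.5,85.5,-12,0,0,0.746,0],[-151.5,85.5,-12,0,0,0.746,0]]]'
python3 - <<'E'
from h import *
to((490.9,413.5,28.8),155.6)
E
```

```text
t: 5.6
ee_pos: [489.2, 412.0, 31.8]
orientation: [-0.661, -3.068, 0.006]
ft_force: [-0.1, -0.2, -0.6]
width: 31.8
grasp_force: 30.0
t 5.6 pos [489.2 412.   31.8] yaw 155.7 q6 -0.47 -> shift [-0.9  2.1  3. ] rot [-0.0041 -0.002   0.0017] q6exp -0.44
```

```bash
python3 -m inch '[[[0,0,0,0,0,0,0],[0,0,0,0,0,0,0],[0,0,0,0,0,0,0]]]' | grep ee_pos
python3 - <<'E'
from h import *
to((490.9,413.5,28.8),155.6)
E
```

```text
ee_pos: [491.5, 413.9, 35.3]
t 5.9 pos [491.5 413.9  35.3] yaw 155.6 q6 -0.46 -> shift [ 0.4 -0.6  6.5] rot [0.0016 0.0008 0.0003] q6exp -0.44
```

```bash
python3 -m inch '[[[0.4,-0.6,3,0,0,0,0],[0.4,-0.6,5,0,0,0,0],[0.4,-0.6,6.5,0,0,0,0],[0.4,-0.6,6.5,0,0,0,0],[0.4,-0.6,6.5,0,0,0,0],[0.4,-0.6,6.5,0,0,0,0]]]' 
python3 - <<'E'
from h import *
to((490.9,413.5,28.8),155.6)
E
```

```text
t: 6.5
ee_pos: [490.3, 413.1, 28.3]
orientation: [0.664, 3.071, -0.0]
ft_force: [-1.7, -1.5, 5.8]
width: 31.8
grasp_force: 30.0
t 6.5 pos [490.3 413.1  28.3] yaw 155.6 q6 -0.46 -> shift [-0.4  0.6 -0.5] rot [-0.      0.      0.0001] q6exp -0.44
```

```bash
python3 -m inch '[[[0,0,-0.5,0,0,0,60],[0,0,-0.5,0,0,0,70],[0,0,-0.5,0,0,0,100],[0,0,-0.5,0,0,0,100],[0,0,-0.5,0,0,0,100],[0,0,-30,0,0,0,100],[0,0,-80,0,0,0,100],[0,0,-130,0,0,0,100]]]' 
python3 - <<'E'
from h import *
to((545,60,220),96)
E
```

```text
t: 7.3
ee_pos: [489.6, 412.6, 158.1]
orientation: [-0.663, -3.069, 0.003]
ft_force: [0.4, 0.6, -0.2]
width: 87.3
grasp_force: 0.0
t 7.3 pos [489.6 412.6 158.1] yaw 155.6 q6 -0.46 -> shift [-196.  -298.4  -61.4] rot [-2.7000e-03  1.0000e-04  1.0403e+00] q6exp 0.0
```

```bash
python3 -m inch '[[[-196,-298,-62,0,0,1.04,100],[-196,-298,-62,0,0,1.04,100],[-196,-298,-62,0,0,1.04,100],[-196,-298,-62,0,0,1.04,100],[-196,-298,-62,0,0,1.04,100],[-196,-298,-62,0,0,1.04,100],[-196,-298,-62,0,0,1.04,100],[-196,-298,-62,0,0,1.04,100],[-196,-298,-62,0,0,1.04,100],[-196,-298,-62,0,0,1.04,100],[-196,-298,-62,0,0,1.04,100],[-196,-298,-62,0,0,1.04,100]]]' |grep ee_pos
python3 - <<'E'
from h import *
d=cam('wrist'); save(d,'w2.png',s=1.5); np.save('w2.npy',d,allow_pickle=True); print(status.get_obs()['ee_pos'])
E
```

```text
ee_pos: [545.3, 62.3, 219.2]
[545.38590831  62.11450017 219.29144326]
```

View pics/w2.png

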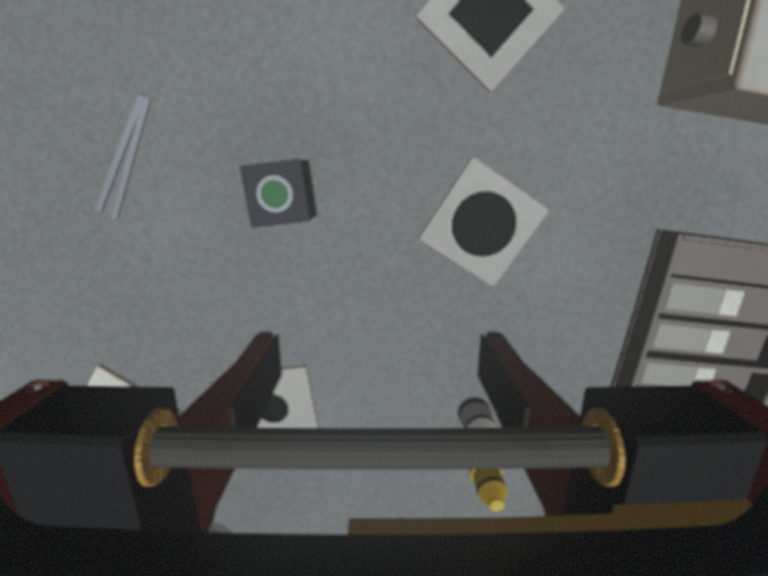

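The view shows the cube top at (276,194) with its green window, and the large round plate at (484,223). The silver objective is at (476,412), with the yellow one behind it.

```bash
python3 - <<'E'
from h import *
d=np.load('w2.npy',allow_pickle=True).item()
g=cv2.cvtColor(d['frame'],cv2.COLOR_RGB2GRAY)
print(g[115,158:216:2],g[146,158:216:2])
f=lambda x,y:(x/1.5,y/1.5)
print('plr');blob(d,f(484,223),6,0,90)
for lo,hi in((0,95),(48,95),(55,95)): blob(d,f(255,175),42,lo,hi)
hsv=cv2.cvtColor(d['frame'],cv2.COLOR_RGB2HSV); m=((hsv[...,0]>40)&(hsv[...,0]<90)&(hsv[...,1]>90))[100:160,150:220]
y,x=np.nonzero(m); print('win',len(x),ray(d,[x.mean()+150,y.mean()+100],42))
E
```

```text
[116  94  71  72  73  74  70  71  73  71  72  76  79  78  75  75  75  74
  72  74  72  71  52  52  68 109 115 119 119] [117 117 118 116  98  72  73  72  75  74  74  75  75  73  73  74  74  74
  72  74  74  72  76  78  83 109 121 117 117]
plr
c [633.6 106.8] size 55.1 54.3 long-axis yaw 6.5
c [460.5 116.3] size 54.7 48.0 long-axis yaw 12.3
c [460.5 116.3] size 54.7 48.0 long-axis yaw 12.3
c [460.5 116.3] size 54.7 48.0 long-axis yaw 12.3
win 0 [[nan nan nan]]<stdin>:9: RuntimeWarning: Mean of empty slice.
  ret = ret.dtype.type(ret / rcount)
```

```bash
python3 - <<'E'
from h import *
d=np.load('w2.npy',allow_pickle=True).item()
W=ray(d,np.array([(240,167),(251,227),(305,159),(274.5,194)])/1.5,42)[:,:2]; print(W.round(1))
for a,b in((0,1),(0,2)): v=W[b]-W[a]; print(np.hypot(*v),np.degrees(np.arctan2(v[1],v[0])))
print((W[1]+W[2])/2)
to((459,117,22),10)
to((459,117,22),100)
E
```

```text
[[429.7 132.8]
 [439.4  87.3]
 [479.4 143.7]
 [457.2 115.1]]
46.499482769737085 -77.9575947289718
50.864123446162345 12.406481921660134
[459.39175381 115.48981947]
t 8.6 pos [545.4  62.1 219.3] yaw 96.2 q6 -0.02 -> shift [ 63.8 -79.9 197.4] rot [-4.0000e-04 -6.0000e-04 -1.6378e+00] q6exp -1.5
t 8.6 pos [545.4  62.1 219.3] yaw 96.2 q6 -0.02 -> shift [ 63.8 -79.9 197.4] rot [-0.0007 -0.0001 -0.0671] q6exp 0.08
```

```bash
python3 -m inch '[[[62.5,-81,100,0,0,-0.105,100],[62.5,-81,100,0,0,-0.105,100],[62.5,-81,140,0,0,-0.105,100],[62.5,-81,140,0,0,-0.105,100],[62.5,-81,140,0,0,-0.105,100],[62.5,-81,170,0,0,-0.105,100],[62.5,-81,190,0,0,-0.105,100],[62.5,-81,197,0,0,-0.105,100],[62.5,-81,197,0,0,-0.105,100],[62.5,-81,197,0,0,-0.105,100],[62.5,-81,197,0,0,-0.105,0],[62.5,-81,197,0,0,-0.105,0],[62.5,-81,197,0,0,-0.105,0],[62.5,-81,197,0,0,-0.105,0],[62.5,-81,197,0,0,-0.105,0],[62.5,-81,197,0,0,-0.105,0],[62.5,-81,197,0,0,-0.105,0],[62.5,-81,197,0,0,-0.105,0],[62.5,-81,197,0,0,-0.105,0]]]'
python3 - <<'E'
from h import *
to((610.7,272.2,35),144.6)
E
```

```text
t: 10.45
ee_pos: [458.5, 114.4, 22.7]
orientation: [-1.976, -2.442, 0.0]
ft_force: [-0.5, 0.3, 4.0]
width: 47.5
grasp_force: 30.0
t 10.4 pos [458.5 114.4  22.7] yaw 102.0 q6 0.01 -> shift [122.6 181.7 -12.3] rot [-2.00e-04 -0.00e+00 -7.43e-01] q6exp -0.53
```

```bash
python3 -m inch '[[[0,0,-20,0,0,0,0],[0,0,-50,0,0,0,0],[30,45,-70,0,0,-0.15,0],[60,90,-70,0,0,-0.3,0],[90,135,-70,0,0,-0.45,0],[122.5,181.5,-70,0,0,-0.6,0],[122.5,181.5,-70,0,0,-0.743,0],[122.5,181.5,-70,0,0,-0.743,0],[122.5,181.5,-50,0,0,-0.743,0],[122.5,181.5,-30,0,0,-0.743,0],[122.5,181.5,-14,0,0,-0.743,0],[122.5,181.5,-12,0,0,-0.743,0],[122.5,181.5,-12,0,0,-0.743,0],[122.5,181.5,-12,0,0,-0.743,0],[122.5,181.5,-12,0,0,-0.743,0],[122.5,181.5,-12,0,0,-0.743,0]]]'
python3 - <<'E'
from h import *
to((611.4,271.6,28.3),144.6)
E
```

```text
t: 12.05
ee_pos: [611.1, 272.2, 35.6]
orientation: [0.955, 2.992, 0.001]
ft_force: [-0.3, 0.2, -0.8]
width: 47.5
grasp_force: 30.0
t 12.1 pos [611.1 272.2  35.6] yaw 144.6 q6 -0.55 -> shift [-0.6 -0.3  7.3] rot [ 0.0012  0.0007 -0.0001] q6exp -0.53
```

```bash
python3 -m inch '[[[-0.6,-0.3,4,0,0,0,0],[-0.6,-0.3,6.9,0,0,0,0],[-0.6,-0.3,6.9,0,0,0,0],[-0.6,-0.3,6.9,0,0,0,0],[-0.6,-0.3,6.9,0,0,0,65],[-0.6,-0.3,6.9,0,0,0,75],[-0.6,-0.3,6.9,0,0,0,100],[-0.6,-0.3,6.9,0,0,0,100],[-0.6,-0.3,-20,0,0,0,100],[-0.6,-0.3,-70,0,0,0,100],[-0.6,-0.3,-100,0,0,0,100]]]' 
python3 - <<'E'
from h import *
to((580,-250,220),67)
E
```

```text
t: 13.15
ee_pos: [611.7, 271.8, 137.2]
orientation: [0.955, 2.991, 0.002]
ft_force: [0.2, 0.2, -0.1]
width: 87.6
grasp_force: 0.0
t 13.2 pos [611.7 271.8 137.2] yaw 144.6 q6 -0.55 -> shift [-276.5 -443.6  -83.2] rot [ 2.3000e-03 -3.0000e-04  1.3544e+00] q6exp -0.01
```

```bash
python3 -m inch '[[[-276,-443,-83,0,0,1.354,100],[-276,-443,-83,0,0,1.354,100],[-276,-443,-83,0,0,1.354,100],[-276,-443,-83,0,0,1.354,100],[-276,-443,-83,0,0,1.354,100],[-276,-443,-83,0,0,1.354,100],[-276,-443,-83,0,0,1.354,100],[-276,-443,-83,0,0,1.354,100],[-276,-443,-83,0,0,1.354,100],[-276,-443,-83,0,0,1.354,100],[-276,-443,-83,0,0,1.354,100],[-276,-443,-83,0,0,1.354,100],[-276,-443,-83,0,0,1.354,100],[-276,-443,-83,0,0,1.354,100],[-276,-443,-83,0,0,1.354,100]]]' |grep ee_pos
python3 - <<'E'
from h import *
d=cam('wrist'); save(d,'w3.png',s=1.5); np.save('w3.npy',d,allow_pickle=True); print(status.get_obs()['ee_pos'])
E
```

```text
ee_pos: [579.3, -248.0, 217.3]
[ 579.38774705 -248.06723229  217.42416073]
```

View pics/w3.png

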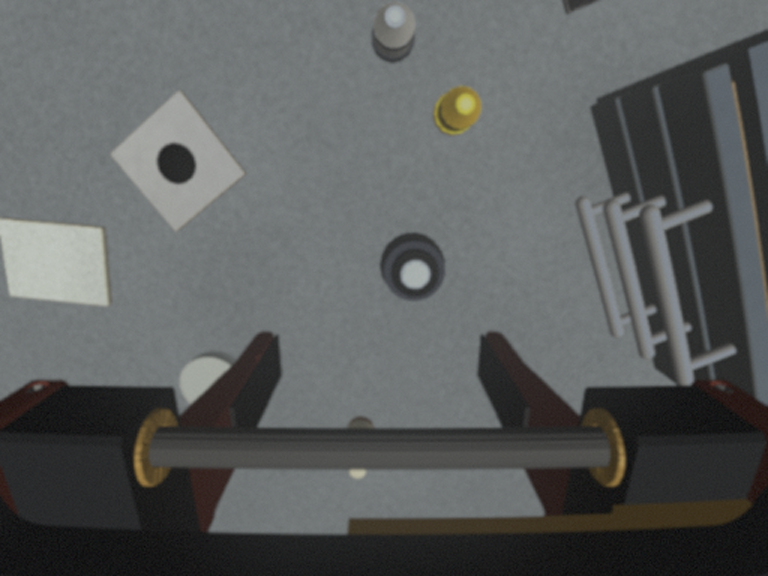

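The wrist view shows the condenser lens at (415,275) and its foot at about (413,262). The silver objective's nose is at (394,16), and the yellow look-alike is at (459,108). The small round outline is at (177,163). Drawer handles stand at the right, nearest at (585,205).

```bash
python3 - <<'E'
from h import *
d=np.load('w3.npy',allow_pickle=True).item()
f=lambda x,y:(x/1.5,y/1.5)
print('psr');blob(d,f(177,163),6,0,90)
for n,p,z in(('lens',(415,274.5),39.5),('condfoot L',(381,266),10),('foot R',(445,266),10),('objnose',(395,16),52),('objfoot',(394,47),5),('collarL',(373,40),10),('collarR',(414,40),10),('yel',(466,103),52)):
    print(n,ray(d,f(*p),z)[0].round(1))
for z in(40,80,120): print('handle',z,ray(d,[f(585,205),f(617,335)],z).round(0)[:,:2].tolist())
blob(d,f(400,260),10,0,85)
to((605,-258,110),67)
E
```

```text
psr
c [ 452. -100.] size 31.8 31.0 long-axis yaw 156.1
lens [ 604.8 -262.3   39.5]
condfoot L [ 579.2 -251.1   10. ]
foot R [ 632.  -273.3   10. ]
objnose [659.2 -84.7  52. ]
objfoot [657.6 -91.2   5. ]
collarL [643.7 -81.4  10. ]
collarR [673.3 -93.8  10. ]
yel [ 684.8 -155.7   52. ]
handle 40 [[750.0, -262.0], [749.0, -382.0]]
handle 80 [[733.0, -251.0], [731.0, -356.0]]
handle 120 [[715.0, -240.0], [714.0, -331.0]]
c [ 604.9 -262.2] size 60.6 55.6 long-axis yaw 95.1
t 14.7 pos [ 579.4 -248.1  217.4] yaw 67.1 q6 -0.02 -> shift [  0.8  27.5 107.4] rot [-0.0007 -0.0001  0.0022] q6exp -0.0
```

```bash
python3 -m inch '[[[-3,29,50,0,0,0.15,100],[-3,29,90,0,0,0.3,100],[-3,29,110,0,0,0.45,100],[-3,29,110,0,0,0.6,100],[-3,29,120,0,0,0.648,100],[-3,29,140,0,0,0.648,100],[-3,29,160,0,0,0.648,100],[-3,29,175,0,0,0.648,100],[-3,29,186,0,0,0.648,100],[-3,29,186.5,0,0,0.648,100],[-3,29,186.5,0,0,0.648,100],[-3,29,186.5,0,0,0.648,0],[-3,29,186.5,0,0,0.648,0],[-3,29,186.5,0,0,0.648,0],[-3,29,186.5,0,0,0.648,0],[-3,29,186.5,0,0,0.648,0],[-3,29,186.5,0,0,0.648,0],[-3,29,186.5,0,0,0.648,0],[-3,29,186.5,0,0,0.648,0]]]'
python3 - <<'E'
from h import *
to((633.6,106.8,45),30)
E
```

```text
t: 16.6
ee_pos: [604.8, -263.5, 31.4]
orientation: [-3.035, -0.81, 0.0]
ft_force: [-0.9, 1.3, 3.8]
width: 51.1
grasp_force: 30.0
t 16.6 pos [ 604.8 -263.5   31.4] yaw 29.9 q6 0.62 -> shift [ 209.6 -306.7  -13.5] rot [-0.0001  0.     -0.0019] q6exp 1.21
```

```bash
python3 -m inch '[[[0,0,-20,0,0,0,0],[0,0,-60,0,0,0,0],[0,0,-90,0,0,0,0],[22,-33,-90,0,0,0,0],[44,-66,-90,0,0,0,0],[66,-99,-90,0,0,0,0],[88,-130,-90,0,0,0,0],[115,-168,-90,0,0,0,0],[140,-205,-90,0,0,0,0],[165,-242,-90,0,0,0,0],[190,-278,-90,0,0,0,0],[209,-306.5,-90,0,0,0,0],[209,-306.5,-90,0,0,0,0],[209,-306.5,-70,0,0,0,0],[209,-306.5,-45,0,0,0,0],[209,-306.5,-25,0,0,0,0],[209,-306.5,-13,0,0,0,0],[209,-306.5,-13,0,0,0,0],[209,-306.5,-13,0,0,0,0],[209,-306.5,-13,0,0,0,0]]]'
python3 - <<'E'
from h import *
to((633.2,106.5,37),30)
E
```

```text
t: 18.6
ee_pos: [634.1, 106.2, 45.2]
orientation: [3.035, 0.81, 0.003]
ft_force: [0.5, -0.3, -1.4]
width: 51.3
grasp_force: 30.0
t 18.6 pos [634.1 106.2  45.2] yaw 29.9 q6 1.2 -> shift [-0.6 -0.7  8.2] rot [ 0.0007 -0.0017 -0.002 ] q6exp 1.21
```

```bash
python3 -m inch '[[[-0.6,-0.7,4,0,0,0,0],[-0.6,-0.7,7.8,0,0,0,0],[-0.6,-0.7,7.8,0,0,0,0],[-0.6,-0.7,7.8,0,0,0,0],[-0.6,-0.7,7.8,0,0,0,70],[-0.6,-0.7,7.8,0,0,0,80],[-0.6,-0.7,7.8,0,0,0,100],[-0.6,-0.7,7.8,0,0,0,100],[-0.6,-0.7,-20,0,0,0,100],[-0.6,-0.7,-70,0,0,0,100],[-0.6,-0.7,-110,0,0,0,100]]]' 
python3 - <<'E'
from h import *
to((670,-120,155),110)
E
```

```text
t: 19.7
ee_pos: [632.3, 106.6, 155.6]
orientation: [-3.035, -0.81, 0.001]
ft_force: [0.8, -0.1, 0.3]
width: 87.8
grasp_force: 0.0
t 19.7 pos [632.3 106.6 155.6] yaw 29.9 q6 1.2 -> shift [-80.3 215.2   0.6] rot [-3.0000e-04  2.0000e-04 -1.3981e+00] q6exp -0.53
```

```bash
python3 -m inch '[[[-80,215,0.6,0,0,-1.398,100],[-80,215,0.6,0,0,-1.398,100],[-80,215,0.6,0,0,-1.398,100],[-80,215,0.6,0,0,-1.398,100],[-80,215,0.6,0,0,-1.398,100],[-80,215,0.6,0,0,-1.398,100],[-80,215,0.6,0,0,-1.398,100],[-80,215,0.6,0,0,-1.398,100],[-80,215,0.6,0,0,-1.398,100],[-80,215,0.6,0,0,-1.398,100],[-80,215,0.6,0,0,-1.398,100],[-80,215,0.6,0,0,-1.398,100],[-80,215,0.6,0,0,-1.398,100]]]' |grep ee_pos
python3 - <<'E'
from h import *
d=cam('wrist'); save(d,'w4.png',s=1.5); np.save('w4.npy',d,allow_pickle=True); to((658,-87.5,31),110)
E
```

```text
ee_pos: [670.1, -119.6, 153.5]
t 21.1 pos [ 670.1 -119.6  153.5] yaw 109.9 q6 -0.54 -> shift [ 34.3  -0.4 122.5] rot [-0.0001 -0.     -0.0011] q6exp -0.48
```

View pics/w4.png

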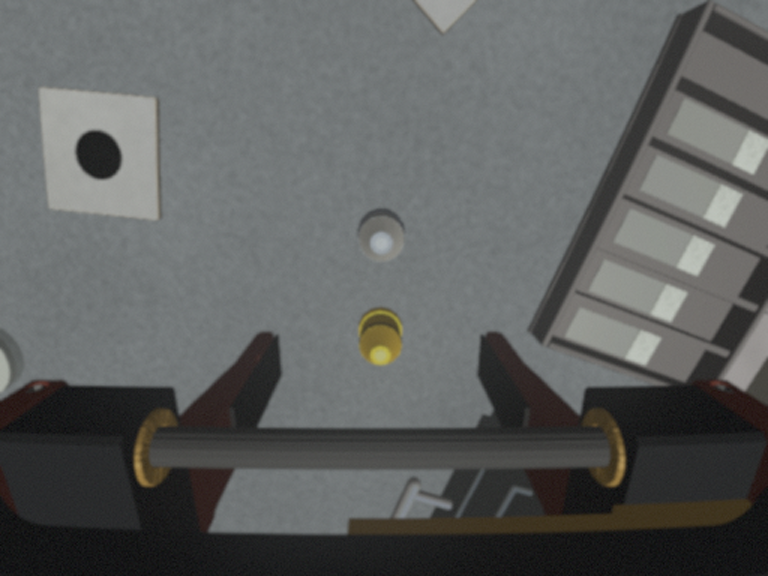

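The silver objective's nose is at (381,242), the yellow one is at (381,352) behind it along tool x, and the small round outline is at (99,155).

```bash
python3 - <<'E'
from h import *
d=np.load('w4.npy',allow_pickle=True).item()
p=ray(d,[(381/1.5,242/1.5)],52)[0]; q=ray(d,[(381/1.5,214/1.5)],10)[0]; print(p,q); blob(d,(99/1.5,155/1.5),6,0,90)
to((p[0],p[1],31),110)
E
```

```text
[658.64222671 -84.64596163  52.        ] [654.49720239 -72.47082597  10.        ]
c [ 452.1 -100.2] size 32.4 31.6 long-axis yaw 18.8
t 21.1 pos [ 670.1 -119.6  153.5] yaw 109.9 q6 -0.54 -> shift [ 36.8   1.1 122.5] rot [-0.0001 -0.     -0.0011] q6exp -0.48
```

```bash
python3 -m inch '[[[35.5,1,0,0,0,0,100],[35.5,1,20,0,0,0,100],[35.5,1,60,0,0,0,100],[35.5,1,90,0,0,0,100],[35.5,1,110,0,0,0,100],[35.5,1,121.5,0,0,0,100],[35.5,1,122,0,0,0,100],[35.5,1,122,0,0,0,100],[35.5,1,122,0,0,0,100],[35.5,1,122,0,0,0,0],[35.5,1,122,0,0,0,0],[35.5,1,122,0,0,0,0],[35.5,1,122,0,0,0,0],[35.5,1,122,0,0,0,0],[35.5,1,122,0,0,0,0],[35.5,1,122,0,0,0,0],[35.5,1,122,0,0,0,0],[35.5,1,122,0,0,0,0],[35.5,1,122,0,0,0,0]]]'
python3 - <<'E'
from h import *
to((452.1,-100.1,44),110)
E
```

```text
t: 22.95
ee_pos: [659.0, -86.0, 31.5]
orientation: [1.802, 2.573, -0.0]
ft_force: [0.3, -0.0, -0.7]
width: 29.5
grasp_force: 30.0
t 22.9 pos [659.  -86.   31.5] yaw 110.0 q6 -0.5 -> shift [  57.5 -199.2  -12.5] rot [ 0.  0. -0.] q6exp -0.57
```

```bash
python3 -m inch '[[[0,0,-20,0,0,0,0],[0,0,-55,0,0,0,0],[12,-40,-55,0,0,0,0],[24,-80,-55,0,0,0,0],[36,-120,-55,0,0,0,0],[48,-160,-55,0,0,0,0],[57.5,-199,-55,0,0,0,0],[57.5,-199,-55,0,0,0,0],[57.5,-199,-35,0,0,0,0],[57.5,-199,-20,0,0,0,0],[57.5,-199,-13,0,0,0,0],[57.5,-199,-13,0,0,0,0],[57.5,-199,-13,0,0,0,0],[57.5,-199,-13,0,0,0,0],[57.5,-199,-13,0,0,0,0]]]'
python3 - <<'E'
from h import *
to((452.1,-100.1,37.6),110)
E
```

```text
t: 24.45
ee_pos: [452.7, -100.0, 45.1]
orientation: [1.801, 2.573, 0.001]
ft_force: [0.7, -1.0, -2.6]
width: 29.9
grasp_force: 30.0
t 24.4 pos [ 452.7 -100.    45.1] yaw 110.0 q6 -0.59 -> shift [ 0.2 -0.6  7.5] rot [0.0009 0.0006 0.    ] q6exp -0.57
```

```bash
python3 -m inch '[[[0.2,-0.6,4,0,0,0,0],[0.2,-0.6,7.4,0,0,0,0],[0.2,-0.6,7.4,0,0,0,0],[0.2,-0.6,7.4,0,0,0,0],[0.2,-0.6,7.4,0,0,0,50],[0.2,-0.6,7.4,0,0,0,70],[0.2,-0.6,7.4,0,0,0,100],[0.2,-0.6,7.4,0,0,0,100],[0.2,-0.6,-30,0,0,0,100],[0.2,-0.6,-70,0,0,0,100],[-40,0,-100,0,0,0,100],[-40,0,-100,0,0,0,100],[-40,0,-100,0,0,0,100]]]' 
python3 - <<'E'
from h import *
d=cam('wrist'); save(d,'w5.png',s=1.5); np.save('w5.npy',d,allow_pickle=True); to((545,85,220),96)
E
```

```text
t: 25.75
ee_pos: [466.3, -138.0, 145.0]
orientation: [1.803, 2.571, 0.001]
ft_force: [-0.5, 0.4, -0.0]
width: 87.7
grasp_force: 0.0
t 25.8 pos [ 465.1 -137.3  144. ] yaw 109.9 q6 -0.66 -> shift [181.8 150.9 -75.9] rot [-0.0009 -0.0007  0.2434] q6exp 0.05
```

View pics/w5.png

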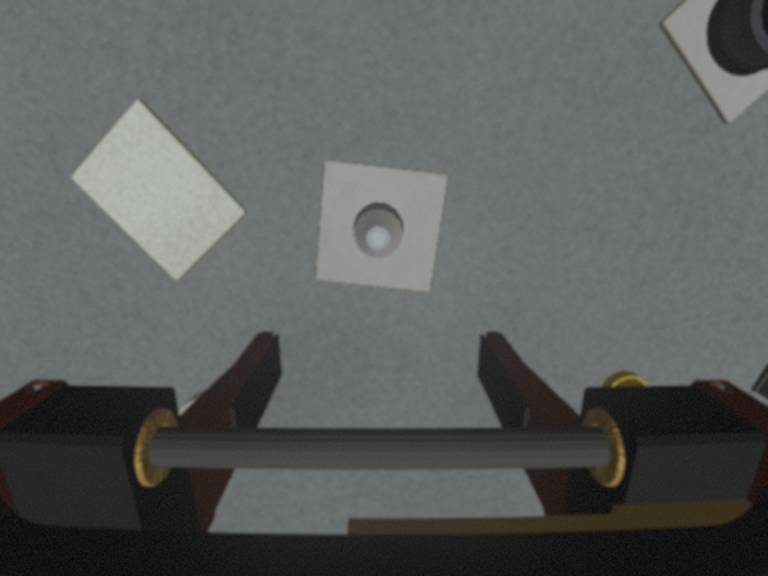

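The objective stands upright on its plate, nose at (378,237), with no black showing around its foot. Next I'll check the other three in one view.

```bash
python3 -m inch '[[[183,151,-95,0,0,0.13,100],[183,151,-95,0,0,0.13,100],[183,151,-95,0,0,0.13,100],[183,151,-95,0,0,0.13,100],[183,151,-95,0,0,0.13,100],[183,151,-95,0,0,0.13,100],[183,151,-95,0,0,0.13,100],[183,151,-95,0,0,0.13,100],[183,151,-95,0,0,0.13,100],[183,151,-95,0,0,0.13,100]]]' |grep ee_pos
python3 - <<'E'
from h import *
e=np.load('w5.npy',allow_pickle=True).item()
print('nose',ray(e,[(378/1.5,237/1.5)],58)[0]);blob(e,(378/1.5,180/1.5),6,145,255)
d=cam('wrist'); save(d,'w6.png',s=1.5); np.save('w6.npy',d,allow_pickle=True)
E
```

```text
ee_pos: [544.5, 84.7, 238.7]
nose [451.39674614 -98.68318254  58.        ]
c [ 452.5 -100.2] size 81.2 81.1 long-axis yaw 13.0
```

View pics/w6.png

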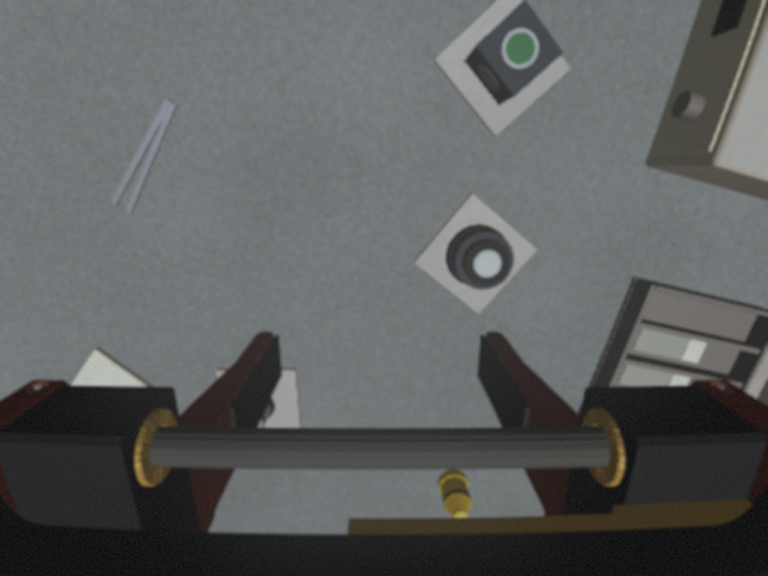

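The condenser stands on its plate at (480,257) and the cube on its plate at (515,50). I'll go back near the first viewpoint to check the cube and slide box more squarely.

```bash
python3 - <<'E'
from h import *
d=np.load('w6.npy',allow_pickle=True).item()
print(ray(d,[(487/1.5,263/1.5)],45.5)[0])
c=ray(d,np.array([(475,194),(537,250),(478,313),(416,262)])/1.5,6); print(c.mean(0))
to((530,270,220),119)
E
```

```text
[633.97006672 107.89223404  45.5       ]
[634.75272529 106.11465762   6.        ]
t 26.9 pos [544.7  84.9 238.9] yaw 102.5 q6 -0.08 -> shift [183.9  25.6  18.9] rot [-1.300e-03 -2.000e-04 -2.888e-01] q6exp -0.03
```

```bash
python3 -m inch '[[[184,25.5,19,0,0,-0.289,100],[184,25.5,19,0,0,-0.289,100],[184,25.5,19,0,0,-0.289,100],[184,25.5,19,0,0,-0.289,100],[184,25.5,19,0,0,-0.289,100],[184,25.5,19,0,0,-0.289,100],[184,25.5,19,0,0,-0.289,100],[184,25.5,19,0,0,-0.289,100]]]' |grep ee_pos
python3 - <<'E'
from h import *
d=cam('wrist'); save(d,'w7.png',(200,20,360,250),2.6); np.save('w7.npy',d,allow_pickle=True)
E
```

```text
ee_pos: [530.5, 269.6, 220.7]
```

View pics/w7.png

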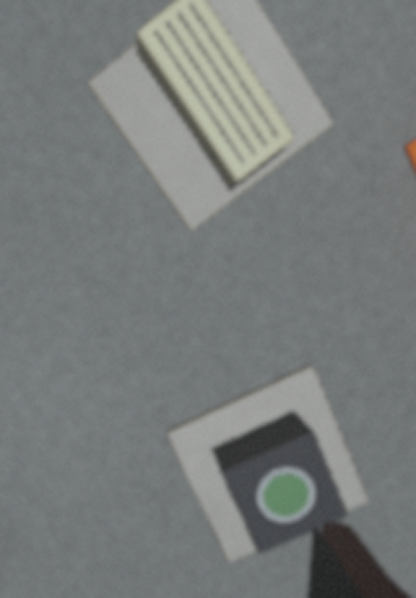

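Both parts look aligned: the slide box top is around crop (215,90), parallel to the plate, and the cube window is at crop (286,494). Now a numeric check.

```bash
python3 - <<'E'
from h import *
d=np.load('w7.npy',allow_pickle=True).item()
print('cube win',ray(d,[(310,210)],48)[0][:2])
D=d.copy(); f=d['frame'].astype(int); m=((f[...,0]-f[...,2])>14)&(f[...,0]>120)
m=cv2.morphologyEx(m.astype(np.uint8)*255,cv2.MORPH_CLOSE,np.ones((7,7),np.uint8)); D['frame']=np.dstack([m]*3); print('mail'); blob(D,(200+215/2.6,20+90/2.6),36,128,255)
q=np.array([(215,451),(234,470-0),])
t=ray(d,np.array([(220,470),(258,551)])/2.6+[200,20],48)[:,:2]; v=t[1]-t[0]; print('cube edge',np.hypot(*v),np.degrees(np.arctan2(v[1],v[0])))
to((530,270,250),119)
E
```

```text
cube win [611.51461061 272.46293559]
mail
c [489.6 413.4] size 74.5 31.2 long-axis yaw 155.5
cube edge 46.8475711904839 -35.27416930619892
t 27.7 pos [530.6 269.8 220.8] yaw 119.0 q6 -0.06 -> shift [  0.5  -0.4 -29.2] rot [ 0.0001  0.0002 -0.0001] q6exp -0.03
```

All four parts are within about 1.5 mm of their outlines and the angles match, so I'm handing in.

```bash
python3 -c "
from workcell import ctrl
print(ctrl.close_job())"
```

```text
the job is handed in; nothing more can be done
None
```

I parked all four parts upright on their matching plates, about 1–2 mm or less off centre with the square and oblong ones aligned, left the bottle, dish and look-alikes untouched, and handed the job in at about 28 s (no verdict was returned).

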